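# Draw the slotted extrusion from the bar rack and lay it on the scale

## Task

Take the square slotted extrusion out of the plywood bar rack: raise its near end over the front board while its tail is still under the roof, then draw it out endwise. Lay it gently on the kitchen scale, level and centred on the pan, and let go; leave the round rod in the rack and the glass jar, petri dish and rubber blower where they stand.

Things in the scene. Friction and masses are not known exactly. Their poses are not given: they have to be found in the camera images.
- bar_rack: Plywood rack fixed to the desk, 184 x 150 x 85 mm. Origin: centre of underside; x runs along the bars from the open front (-x, robot's side) to the closed rear, z up. Two bays at y = +45 and -45 mm, 36 mm wide, one bar in each, underside 35 mm above the desk. From x = -66 to 35 mm the bars are free on all sides, 25 mm above a 10 mm base plate; lifted level they meet the roof 12 mm up, below the lip.
- rack_lip (a point): Middle of the top edge of the front board, at rack x = -88 mm, 53 mm above the desk. The board is 8 mm thick, spans the rack's width and makes a lip 18 mm above the bars' undersides, 4 mm ahead of their near ends. Just behind it (rack x = -84 to -66 mm) the bars rest on a ledge between cheeks as high as the board.
- rack_mouth (a point): Middle of the lower edge of the roof over the bars' tails, rack x = 35 mm, 77 mm above the desk. Behind it each bay is a tunnel 36 mm wide, 42 mm high (floor at 35 mm) and 49 mm deep; the roof is 8 mm thick. A bar must be tilted 7 to 14 degrees, tail low, and drawn at least 50 mm towards rack -x to come out.
- extrusion: Square aluminium T-slot extrusion, 160 x 30 x 30 mm, about 0.15 to 0.31 kg, a groove along each long face. Origin at its centre, x along its length; at the start x points to the rear of the rack and z up. It lies in either bay.
- extrusion_front (a point): Middle of the lower edge of the extrusion's near (-x) end, 80 mm from its centre along -x and 15 mm below it.
- extrusion_tail (a point): Middle of the lower edge of the extrusion's tail (+x) end, 80 mm from its centre along +x and 15 mm below it.
- round_rod: Plain round aluminium rod, 30 mm diameter, 160 mm long, in the other bay; it stays there. Origin at its centre, x along its length.
- scale: Round kitchen scale, loose on the desk, 0.48 kg, 156 mm diameter at the foot, 51 mm high, with a flat black pan about 120 mm across on top. Origin: centre of its underside, z up, so the pan's surface is 51 mm above it.
- glass_jar: Open glass jar, 62 mm diameter, 66 mm high, left of the work; a bystander. Origin: centre of its underside.
- petri_dish: Petri dish, 67 mm diameter, 15 mm high, right of the work; a bystander. Origin: centre of its underside.
- blower: Rubber bulb blower, 51 mm diameter, 112 mm high, far right; a bystander. Origin: centre of its underside.

How it is judged:
By the outcome, as a careful person would: the job done as asked, in the order asked, and still so for the second after the job is handed in, with the robot touching nothing.
It also fails if it takes over 40 s, if anything falls off the work surface, if the arm or the gripper's body presses on something with over 40 N, if the wrist force passes 120 N, or if a joint passes its speed limit or range.

## Robot

A 6-joint arm with a two-finger parallel gripper is mounted at the origin on a cart in front of the work surface, level with it; the furniture and walls round the work are solid. World frame = base frame: x ahead of the robot, y to its left, z up, the work surface at z = 0. Lengths are in mm, angles in rad, forces in N, time in s.
With the tool pointing down it reaches from about 400 to 825 mm from the base axis. Payload 7 kg.
Tool frame: the origin (TCP) lies at the very end of the fingers, on their centre line; the grasp point (between the pads) lies 19 mm behind it; z points along the fingers, y is the line along which they close (so a half turn about z gives the same grasp; the last joint's range is limited). The gripper opens to 85 mm and grips with 20 to 120 N. Pads are 22 mm wide; open, the fingers measure 114 mm over their backs; the gripper's body (76 mm by 85 mm) begins 54 mm behind the grasp point. The pads swing forward as they close: fully open they stand 13 mm farther back than shut.
Start: joints at [1.389, 0.359, 0.012, 0, -1.224, -0.288], TCP at [305.582, 601.843, 231.302] pointing down, gripper open.
Joint ranges: [-3.07, 3.07], [-1.43, 2.12], [-1.02, 1.25], [-3.03, 1.67], [-3.05, -0], [-3.03, 3.03]. Speed limits (rad/s): [2.39, 2.39, 3.01, 3.14, 3.14, 3.14].

## Interface

Orientations are given as a unit quaternion [x, y, z, w].
In Python, from station import * gives the robot as it stands.
- The arm moves only by the tool move_arm, never from a script. Its argument "series" is a list of rows, each a list of 5 numbers: the gripper's target within -1 to 1 (shut at 1, half-way at 0, fully open at -1), then the shift along the world's x, y, z in mm, then the turn about the world's z in degrees. A call has 1 to 5 rows; each row is the pose to reach, as a shift and turn from the pose commanded when the call began; what a row does not reach only later rows make up. A row lasts 1/10 s, in which the tool goes at most 50 mm and 8.59 degrees, less where a joint would pass 70% of its speed; a pose out of reach is approached as far as the arm can. A call with a gripper value outside its range is refused whole. The fingers move at their own pace and stop on an object; "squeeze" is the grip in N (left out, the last holds). Time passes only in rows, so rows that repeat a pose let the fingers close. It gives the time, the measured TCP pose, the force, the opening and the grip force at its end, in the units of the state.
- sense(): the state, without advancing time (a new reading comes with each control period).
- read_camera(name): name is "scene" or "top" or "wrist"; returns (picture, depth): 400x640x3 uint8, blue, green, red; 400x640 float32, mm along the optical axis (not along the pixel's ray), 0 where there is no reading.
- camera_params(name): a dict with "intrinsics" (3x3 intrinsics, pixels), "position" and "attitude" of the camera in the world. Camera axes: x right, y down, z forward; pixel columns grow to the right and rows downward; lengths in mm; the calibration is good to about 2 mm. A picture is of the moment at which its call begins: read the wrist's pose just before it. camera_params takes no time and is no camera call; for the wrist camera it gives the pose at the moment of the call.
- sign_off(): hands the job in; it is judged then, once.
The state is a dict: "t": time; "joint_positions": joint angles; "dq": joint speeds; "tau": joint torques, N m; "position": TCP position; "orientation": TCP orientation; "wrist_force": force on the tool from outside, world axes, zero at the start; "wrist_torque": the same for the moment, N m; "opening": finger opening in mm; "grasp_force": force on a finger pad.
Only numpy, scipy, OpenCV 4.12 (cv2) and the standard library are available. Lean on these libraries where they do the work, as an engineer would, in place of code of your own. Each camera call takes 0.05 s, during which the arm holds its last target. There are 200 camera calls.

## Working session

There is one attempt and no reset: what is moved stays moved. The work goes in short steps, Python scripts to look and compute and a tool call to move; the robot and the scene stay as the last step left them, time stands still between calls to the robot, and variables do not carry over. Pictures are saved under pics/ and viewed, at most 10 in all, crops included, and the job is handed in when it is done.

Besides the shell and the picture viewer there is one more tool, called after ">>>" in YAML: its name, and indented under it one key for each argument. move_arm: Moves the arm, as the interface text tells. Its arguments: {"type":"object","properties":{"series":{"type":"array","items":{"type":"array","items":{"type":"number"}}},"squeeze":{"type":"number"}},"required":["series"]}

```bash
mkdir -p pics; ls
cat > h.py <<'E'
from station import *
import numpy as np, cv2
from scipy.spatial.transform import Rotation as R
def rot(a):
    a=np.array(a,float)
    return a if a.shape==(3,3) else R.from_quat(a).as_matrix()
def cloud(name):
    p=camera_params(name); im,d=read_camera(name)
    K=np.array(p["intrinsics"]); v,u=np.mgrid[:400,:640]
    c=np.stack([(u-K[0,2])/K[0,0]*d,(v-K[1,2])/K[1,1]*d,d],-1)
    return im,d,c@rot(p["attitude"]).T+np.array(p["position"])
def px(w,name):
    p=camera_params(name);q=rot(p["attitude"]).T@(np.array(w)-p["position"]);k=np.array(p["intrinsics"])@q
    return k[:2]/k[2]
E
python3 - <<'E'
from h import *
print(sense())
for n in("top","scene"):
    im,d,P=cloud(n); cv2.imwrite(f"pics/{n}0.png",im); np.savez(f"{n}0.npz",im=im,P=P,d=d); print(camera_params(n))
E
```

```text
pics
{'t': 0.0, 'joint_positions': array([ 1.38909542e+00,  3.59351181e-01,  1.10598596e-02, -3.31762643e-04,
       -1.22410548e+00, -2.88156051e-01]), 'dq': array([ 0.00066167,  0.00077424,  0.00047475,  0.000116  ,  0.0007266 ,
       -0.00045272]), 'tau': array([ 2.93734383e-04, -5.83326817e+01,  2.93429875e+01,  6.93676919e+00,
       -5.89060161e-03,  3.71286660e-06]), 'position': array([305.38984961, 601.42384084, 230.39052475]), 'orientation': array([ 9.72517518e-01, -2.32828290e-01, -1.13171277e-04,  8.07399148e-04]), 'wrist_force': array([ 0.62333433,  1.24975804, -1.31677449]), 'wrist_torque': array([ 0.01209555, -0.02471488,  0.04230212]), 'grasp_force': 0.0, 'opening': 85.40956695273775}
{'intrinsics': array([[366.54254695,   0.        , 326.82151182],
       [  0.        , 366.54254695, 204.05287766],
       [  0.        ,   0.        ,   1.        ]]), 'position': array([ 457.90842903,   -9.70110221, 1166.40779622]), 'attitude': array([ 0.71477135, -0.69797641,  0.03333254, -0.02863179])}
{'intrinsics': array([[493.9465515 ,   0.        , 316.99787488],
       [  0.        , 493.9465515 , 200.82545001],
       [  0.        ,   0.        ,   1.        ]]), 'position': array([-485.25187613, -759.65489118, 1040.00395652]), 'attitude': array([ 0.80164516, -0.40615604,  0.20606652, -0.38721945])}
```

View pics/top0.png

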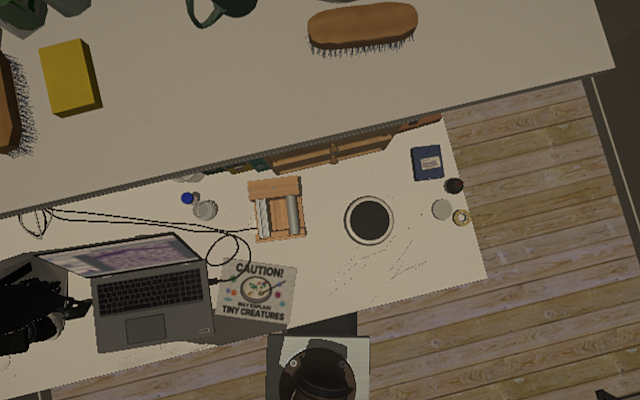

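View pics/scene0.png

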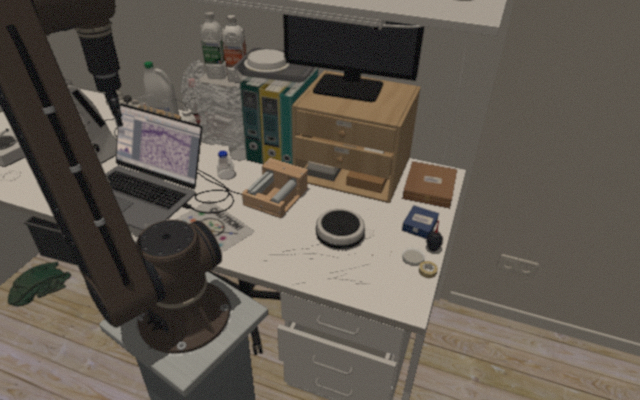

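The top view shows the rack near (275,208) with two bars, the scale at (369,219), the jar at (205,210), the petri dish at (441,209) and the blower at (454,186). I'll enlarge the rack and measure it.

Run:
```python
from h import *
a=np.load("top0.npz");P=a["P"];im=a["im"]
c=cv2.resize(im[165:255,180:300],None,fx=6,fy=6,interpolation=cv2.INTER_CUBIC);cv2.imwrite("pics/c1.png",c)
for n,(u,v) in dict(scale=(369,219),jar=(205,210),petri=(441,209),blow=(454,186),desk=(320,250),L=(264,218),R=(293,215),roof=(275,188),shelf=(300,100),wood=(335,155)).items(): print(n,P[v,u].round())
# scale pan: points at z 45..57 around
s=P[190:250,335:405].reshape(-1,3);m=(s[:,2]>46)&(s[:,2]<58);q=s[m];print(len(q),cv2.minEnclosingCircle(q[:,:2].astype(np.float32)),np.median(q,0))
s=P[170:250,240:312].reshape(-1,3);q=s[(s[:,2]>78)&(s[:,2]<95)];print("roof",cv2.minAreaRect(q[:,:2].astype(np.float32)))
q=s[(s[:,2]>20)&(s[:,2]<95)];print("rack",cv2.minAreaRect(q[:,:2].astype(np.float32)))
```

```text
scale [ 513. -145.   53.]
jar [532. 370.   2.]
petri [ 552. -376.   17.]
blow [ 619. -401.   65.]
desk [414.   2.   1.]
L [508. 172.  65.]
R [519.  85.  63.]
roof [597. 139.  85.]
shelf [651.  29. 657.]
wood [687. -35. 150.]
1458 ((508.4731750488281, -145.76370239257812), 73.10774230957031) [ 508.8625592  -145.30861946   50.27567381]
roof ((608.5748291015625, 148.26351928710938), (78.9459457397461, 149.5160369873047), 8.917810440063477)
rack ((556.4280395507812, 154.308837890625), (232.4809112548828, 177.7735595703125), 8.622179985046387)
```

View pics/c1.png

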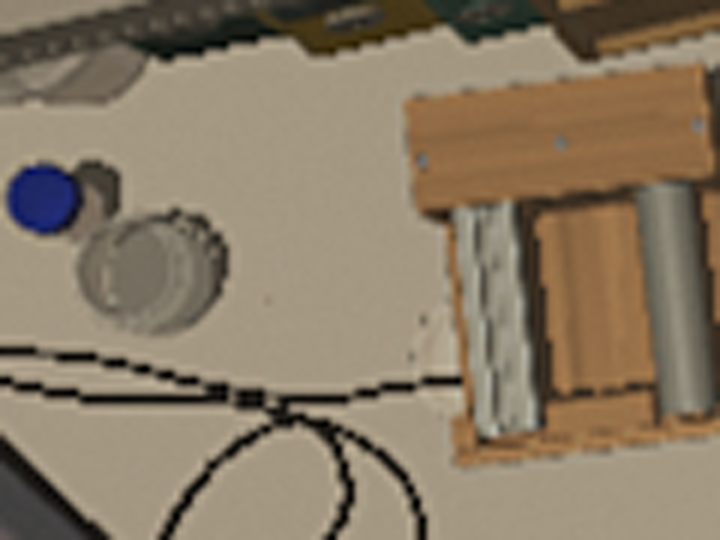

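The extrusion is the grooved bar in the left bay, at crop x 460–545, y 205–435. Next I'll fit its axis and check the path.

Run:
```python
from h import *
a=np.load("top0.npz");P=a["P"]
s=P[195:245,250:275].reshape(-1,3);q=s[(s[:,2]>60)&(s[:,2]<72)&(abs(s[:,1]-175)<45)]
r=cv2.minAreaRect(q[:,:2].astype(np.float32));print("bar",len(q),r,q.mean(0),np.percentile(q[:,2],[10,50,90])); print(cv2.fitLine(q[:,:2].astype(np.float32),cv2.DIST_HUBER,0,.01,.01).ravel())
s=P[195:245,280:305].reshape(-1,3);q=s[(s[:,2]>57)&(s[:,2]<72)]
print("rod",cv2.minAreaRect(q[:,:2].astype(np.float32)),cv2.fitLine(q[:,:2].astype(np.float32),cv2.DIST_HUBER,0,.01,.01).ravel())
s=P[225:250,250:312].reshape(-1,3);q=s[(s[:,2]>48)&(s[:,2]<58)]
print("front",cv2.minAreaRect(q[:,:2].astype(np.float32)))
# max heights in path
for y0 in range(100,700,50):
    m=(abs(P[...,1]-y0)<25)&(P[...,0]>200)&(P[...,0]<620)&(P[...,2]<600);print(y0,P[m][:,2].max().round() if m.any() else None,end="; ")
print(R.from_quat(sense()["orientation"]).as_matrix().round(3))
```

```text
bar 310 ((509.0667419433594, 172.81890869140625), (113.82622528076172, 73.2918472290039), 7.602929592132568) [509.11859842 178.19459833  64.53931771] [61.46338917 64.5793656  67.44207757]
[9.9859142e-01 5.3058252e-02 5.0737766e+02 1.7821634e+02]
rod ((513.8690185546875, 92.43486022949219), (133.2069091796875, 62.91783905029297), 1.3673253059387207) [9.8991656e-01 1.4165175e-01 5.2061548e+02 8.9124390e+01]
front ((469.2867736816406, 126.8585205078125), (50.718231201171875, 149.42982482910156), 8.475191116333008)
100 90.0; 150 91.0; 200 91.0; 250 18.0; 300 20.0; 350 229.0; 400 237.0; 450 237.0; 500 237.0; 550 503.0; 600 484.0; 650 350.0; [[ 0.892 -0.453 -0.001]
 [-0.453 -0.892 -0.001]
 [ 0.     0.001 -1.   ]]
```

>>> move_arm:
  series:
    - [-1, 0, 0, 50, 0]
    - [-1, 10, -40, 75, 8]
    - [-1, 30, -80, 75, 16]
    - [-1, 50, -120, 75, 24]
    - [-1, 70, -160, 75, 32]
  squeeze: 20

```text
t: 0.6
position: [375.7, 440.2, 306.2]
orientation: [0.999, 0.048, -0.0, 0.0]
wrist_force: [1.9, -0.5, 0.7]
opening: 85.6
grasp_force: 0.0
```

>>> move_arm:
  series:
    - [-0.5, 20, -45, 0, 3]
    - [-0.5, 40, -90, 0, 3]
    - [-0.5, 60, -135, 0, 3]
    - [-0.5, 80, -180, -20, 3]
    - [-0.5, 95, -225, -40, 3]

```text
t: 1.1
position: [469.8, 219.2, 268.0]
orientation: [0.998, 0.071, 0.001, -0.0]
wrist_force: [1.3, 1.2, -0.3]
opening: 63.7
grasp_force: 0.0
```

>>> move_arm:
  series:
    - [-0.5, 13, -43, -30, 0]
    - [-0.5, 13, -43, -60, 0]
    - [-0.5, 13, -43, -60, 0]
    - [-0.5, 13, -43, -60, 0]

```text
t: 1.5
position: [482.4, 177.9, 208.5]
orientation: [0.998, 0.07, -0.0, 0.0]
wrist_force: [0.4, 0.9, 1.2]
opening: 64.0
grasp_force: 0.0
```

Run:
```python
from h import *
im,d,P=cloud("wrist");np.savez("w1.npz",im=im,P=P,d=d);cv2.imwrite("pics/w1.png",im)
print(sense()["position"],camera_params("wrist")["position"])
```

```text
[482.86446605 178.71637317 209.44243342] [562.32756686 189.66790768 351.37813188]
```

View pics/w1.png

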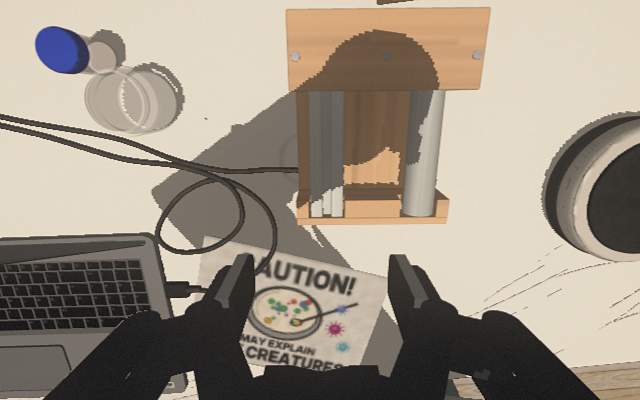

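The wrist view shows the extrusion's top face with its near edge at about v=216 (u 310–342). It meets the roof at v≈92, and the front board spans (298–447, 218).

Run:
```python
from h import *
a=np.load("w1.npz");P=a["P"];p=camera_params("wrist");K=np.array(p["intrinsics"]);A=rot(p["attitude"]);o=np.array(p["position"])
def hit(u,v,z):
    r=A@np.linalg.inv(K)@[u,v,1];return (o+r*(z-o[2])/r[2]).round(1)
for n,u,v,z in [("nearL",310,216,65),("nearR",342,216,65),("farL",309,93,65),("farR",343,93,65),("lipL",298,222,53),("lipR",447,222,53),("roofBL",287,90,85),("roofBR",480,90,85),("roofTL",287,9,85),("roofTR",490,9,85)]: print(n,hit(u,v,z))
s=P[85:225,295:360].reshape(-1,3);q=s[(s[:,2]>61)&(s[:,2]<70)];print(len(q),cv2.minAreaRect(q[:,:2].astype(np.float32)),cv2.fitLine(q[:,:2].astype(np.float32),cv2.DIST_HUBER,0,.01,.01).ravel(),np.median(q[:,2]))
yy,xx=np.mgrid[:400,:640]
s=P[0:92,280:495].reshape(-1,3);q=s[(s[:,2]>80)&(s[:,2]<92)];print("roof",cv2.minAreaRect(q[:,:2].astype(np.float32)),np.median(q[:,2]))
# scale pan from top
t=np.load("top0.npz")["P"][190:250,335:405].reshape(-1,3)
```

```text
nearL [452.2 184.4  65. ]
nearR [456.6 154.3  65. ]
farL [562.2 199.8  65. ]
farR [566.2 171.4  65. ]
lipL [439.6 195.2  53. ]
lipR [460.6  48.   53. ]
roofBL [562.  216.4  85. ]
roofBR [583.4  66.9  85. ]
roofTL [617.5 222.5  85. ]
roofTR [638.4  76.1  85. ]
3035 ((509.09820556640625, 176.534912109375), (113.3797607421875, 30.049190521240234), 8.594917297363281) [9.9871510e-01 5.0677229e-02 5.1435211e+02 1.7677776e+02] 64.10608970296227
roof ((600.1170043945312, 144.74032592773438), (57.31909942626953, 150.13485717773438), 8.611902236938477) 84.24055764128107
```

>>> move_arm:
  series:
    - [-0.5, 0, -5.5, -40, 0.3]
    - [-0.5, 0, -5.5, -80, 0.3]
    - [-0.5, 0, -5.5, -120, 0.3]
    - [-0.5, 0, -5.5, -120, 0.3]

```text
t: 1.95
position: [480.2, 172.1, 85.3]
orientation: [0.997, 0.074, -0.003, 0.002]
wrist_force: [0.2, 0.1, 0.9]
opening: 63.8
grasp_force: 0.0
```

Run:
```python
from h import *
s=sense();print(s["position"],2*np.degrees(np.arctan2(s["orientation"][1],s["orientation"][0])))
s=sense();print(s["position"])
```

```text
[480.16975117 172.08348106  85.30967648] 8.434011211732333
[480.16975117 172.08348106  85.30967648]
```

>>> move_arm:
  series:
    - [-0.5, 2, 0.5, -30, 0]
    - [-0.5, 2, 0.5, -47, 0]
    - [-0.5, 2, 0.5, -47, 0]
    - [-0.5, 2, 0.5, -47, 0]

```text
t: 2.35
position: [485.5, 174.4, 43.3]
orientation: [0.997, 0.074, 0.001, -0.0]
wrist_force: [-0.7, 0.7, 0.6]
opening: 64.3
grasp_force: 0.0
```

Run:
```python
from h import *
im,d,P=cloud("wrist");cv2.imwrite("pics/w2.png",im)
s=sense();print(s["position"],s["wrist_force"])
```

```text
[485.62300795 174.3424064   43.43373585] [ 0.36194614  1.03630773 -0.45828093]
```

View pics/w2.png

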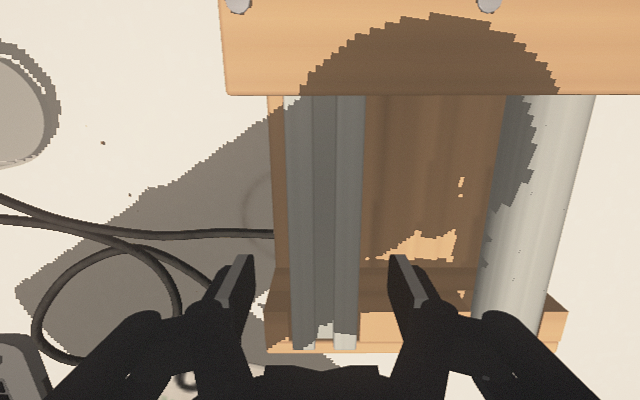

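The bar (u 285–362) sits centred between the fingers. I'll lower the last few millimetres and close.

>>> move_arm:
  series:
    - [-0.5, -1, -0.5, -6, 0]
    - [0.2, -1, -0.5, -6, 0]
    - [1, -1, -0.5, -6, 0]
    - [1, -1, -0.5, -6, 0]
    - [1, -1, -0.5, -6, 0]
  squeeze: 20

```text
t: 2.9
position: [483.4, 172.5, 35.5]
orientation: [0.997, 0.073, 0.0, -0.0]
wrist_force: [-2.5, 1.5, 5.7]
opening: 29.6
grasp_force: 21.1
```

>>> move_arm:
  series:
    - [1, 0, 0, 0, 0]
    - [1, 0, 0, 0, 0]
    - [1, 0, 0, 4, 0]
    - [1, 0, 0, 8, 0]
    - [1, 0, 0, 8, 0]

```text
t: 3.4
position: [483.3, 172.3, 43.4]
orientation: [0.997, 0.073, 0.0, -0.0]
wrist_force: [-0.2, 0.2, -2.4]
opening: 29.8
grasp_force: 20.2
```

>>> move_arm:
  series:
    - [1, 0, 0, 4, 0]
    - [1, 0, 0, 7, 0]
    - [1, 0, 0, 10, 0]
    - [1, 0, 0, 13, 0]
    - [1, 0, 0, 13, 0]

```text
t: 3.9
position: [483.1, 172.3, 56.4]
orientation: [0.997, 0.073, -0.0, -0.0]
wrist_force: [-1.1, -0.5, -3.5]
opening: 29.6
grasp_force: 20.2
```

>>> move_arm:
  series:
    - [1, 0, 0, 2, 0]
    - [1, 0, 0, 4, 0]
    - [1, 0, 0, 4, 0]

```text
t: 4.2
position: [483.2, 172.3, 60.3]
orientation: [0.997, 0.073, 0.0, -0.0]
wrist_force: [-0.2, -0.4, -3.8]
opening: 29.4
grasp_force: 20.2
```

Run:
```python
from h import *
im,d,P=cloud("wrist");cv2.imwrite("pics/w3.png",im)
s=sense();print(s["position"],s["wrist_force"])
for v in range(100,350,15):print(v,[P[v,u].round(0).tolist() for u in (300,325,350)])
```

```text
[483.33303399 172.39611242  60.23975826] [-1.53752199  0.04335376 -2.9004736 ]
100 [[560.0, 191.0, 77.0], [561.0, 182.0, 68.0], [562.0, 173.0, 77.0]]
115 [[554.0, 190.0, 78.0], [555.0, 181.0, 70.0], [557.0, 172.0, 77.0]]
130 [[549.0, 190.0, 79.0], [550.0, 180.0, 71.0], [552.0, 171.0, 77.0]]
145 [[544.0, 189.0, 79.0], [544.0, 179.0, 72.0], [546.0, 170.0, 79.0]]
160 [[538.0, 188.0, 80.0], [538.0, 178.0, 73.0], [541.0, 169.0, 80.0]]
175 [[532.0, 187.0, 81.0], [532.0, 177.0, 74.0], [535.0, 168.0, 81.0]]
190 [[526.0, 187.0, 81.0], [526.0, 177.0, 75.0], [529.0, 167.0, 82.0]]
205 [[521.0, 186.0, 82.0], [520.0, 176.0, 76.0], [523.0, 166.0, 82.0]]
220 [[515.0, 185.0, 84.0], [514.0, 175.0, 77.0], [518.0, 166.0, 84.0]]
235 [[508.0, 184.0, 83.0], [507.0, 174.0, 76.0], [512.0, 165.0, 85.0]]
250 [[503.0, 183.0, 86.0], [500.0, 173.0, 78.0], [506.0, 164.0, 86.0]]
265 [[497.0, 182.0, 87.0], [494.0, 172.0, 79.0], [500.0, 162.0, 87.0]]
280 [[490.0, 182.0, 87.0], [488.0, 171.0, 81.0], [493.0, 161.0, 87.0]]
295 [[483.0, 181.0, 88.0], [481.0, 170.0, 81.0], [486.0, 160.0, 88.0]]
310 [[477.0, 180.0, 88.0], [474.0, 169.0, 83.0], [481.0, 159.0, 90.0]]
325 [[470.0, 179.0, 90.0], [467.0, 168.0, 84.0], [473.0, 158.0, 89.0]]
340 [[463.0, 178.0, 91.0], [460.0, 167.0, 85.0], [466.0, 157.0, 90.0]]
```

View pics/w3.png

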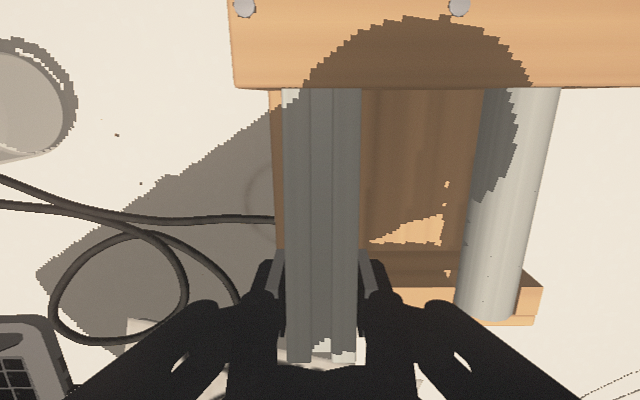

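The bar is tilted about 8° with its near end up (top ≈91 mm, underside ≈61 mm), so it is over the lip, and its tail is under the roof. Next I draw it out endwise.

>>> move_arm:
  series:
    - [1, -9.9, -1.5, 0, 0]
    - [1, -19.8, -2.9, 1, 0]
    - [1, -29.7, -4.4, 3, 0]
    - [1, -39.6, -5.9, 4, 0]
    - [1, -49.5, -7.3, 5, 0]

```text
t: 4.75
position: [432.8, 165.0, 65.4]
orientation: [0.997, 0.073, 0.0, -0.0]
wrist_force: [0.0, -0.4, -2.0]
opening: 29.4
grasp_force: 20.3
```

>>> move_arm:
  series:
    - [1, -10, -1.5, 1, 0]
    - [1, -20, -3, 3, 0]
    - [1, -25, -3.7, 10, 0]
    - [1, -30, -4.4, 18, 0]
    - [1, -30, -4.4, 18, 0]

```text
t: 5.25
position: [404.0, 161.3, 84.6]
orientation: [0.997, 0.073, 0.001, -0.001]
wrist_force: [0.0, -0.5, -2.5]
opening: 30.3
grasp_force: 20.3
```

Run:
```python
from h import *
im,d,P=cloud("wrist");cv2.imwrite("pics/w4.png",im);np.savez("w4.npz",P=P)
s=sense();print(s["position"],s["wrist_force"])
for v in range(70,350,30):print(v,[P[v,u].round(0).tolist() for u in (300,350)])
```

```text
[404.16653365 161.30039085  84.06275383] [-0.59276828  0.45720778 -2.79310793]
70 [[491.0, 181.0, 100.0], [493.0, 163.0, 99.0]]
100 [[480.0, 180.0, 102.0], [483.0, 162.0, 103.0]]
130 [[470.0, 179.0, 103.0], [472.0, 160.0, 103.0]]
160 [[459.0, 177.0, 104.0], [461.0, 158.0, 104.0]]
190 [[447.0, 176.0, 105.0], [450.0, 156.0, 107.0]]
220 [[435.0, 174.0, 107.0], [439.0, 154.0, 108.0]]
250 [[423.0, 172.0, 110.0], [427.0, 152.0, 110.0]]
280 [[411.0, 171.0, 112.0], [414.0, 150.0, 112.0]]
310 [[398.0, 169.0, 114.0], [401.0, 148.0, 114.0]]
340 [[384.0, 167.0, 115.0], [388.0, 146.0, 116.0]]
```

View pics/w4.png

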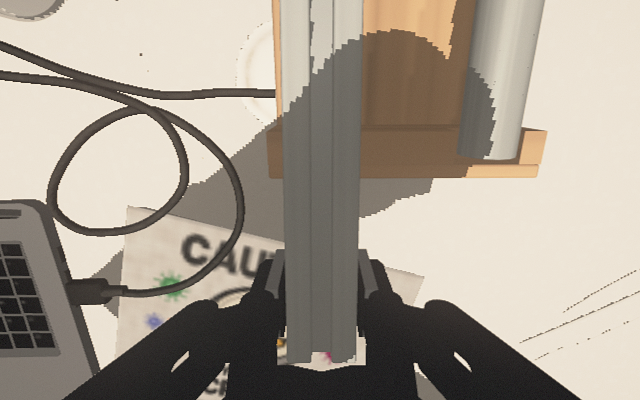

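Bar is clear of the roof and still tilted about 8°. I'll lift it and carry it over to the scale.

>>> move_arm:
  series:
    - [1, 0, 0, 15, 0]
    - [1, 0, 0, 40, 0]
    - [1, 0, 0, 65, 0]
    - [1, 0, 0, 85, 0]
    - [1, 5, -12, 95, 0]

```text
t: 5.8
position: [409.7, 149.8, 180.0]
orientation: [0.997, 0.074, 0.001, -0.001]
wrist_force: [0.8, 0.0, -3.7]
opening: 30.1
grasp_force: 20.6
```

>>> move_arm:
  series:
    - [1, 5, -25, 0, 0]
    - [1, 10, -55, 0, 0]
    - [1, 16, -85, 0, 0]
    - [1, 22, -115, 0, 0]
    - [1, 28, -145, 0, 0]

```text
t: 6.3
position: [437.0, 2.4, 178.0]
orientation: [0.997, 0.073, 0.0, -0.0]
wrist_force: [0.7, 0.2, -2.5]
opening: 29.7
grasp_force: 20.6
```

>>> move_arm:
  series:
    - [1, 6, -30, 0, 0]
    - [1, 12, -60, 0, 0]
    - [1, 18, -90, 0, 0]
    - [1, 24, -120, 0, 0]
    - [1, 27, -140, 0, 0]

```text
t: 6.8
position: [464.1, -138.2, 177.8]
orientation: [0.997, 0.072, -0.0, 0.0]
wrist_force: [0.4, 0.4, -3.1]
opening: 29.5
grasp_force: 20.7
```

>>> move_arm:
  series:
    - [1, 0, -12, 0, 0]
    - [1, 0, -15, 0, 0]
    - [1, 0, -15, 0, 0]

```text
t: 7.1
position: [463.5, -151.4, 177.9]
orientation: [0.997, 0.073, -0.0, -0.0]
wrist_force: [-0.7, 0.4, -2.2]
opening: 29.7
grasp_force: 20.7
```

Run:
```python
from h import *
s=sense();print(s["position"],s["wrist_force"],s["grasp_force"])
im,d,P=cloud("wrist");cv2.imwrite("pics/w5.png",im);np.savez("w5.npz",P=P)
for v in range(10,365,35):print(v,[P[v,u].round(0).tolist() for u in (300,350)])
im,d,P=cloud("top");cv2.imwrite("pics/t5.png",cv2.resize(im[140:290,250:450],None,fx=4,fy=4));np.savez("t5.npz",P=P,im=im)
```

```text
[ 463.53811142 -151.43235813  177.86252175] [-0.67385928  0.40558428 -2.22132362] 20.665248334407806
10 [[570.0, -129.0, 189.0], [573.0, -146.0, 190.0]]
45 [[559.0, -130.0, 192.0], [561.0, -148.0, 192.0]]
80 [[547.0, -132.0, 192.0], [550.0, -150.0, 193.0]]
115 [[535.0, -134.0, 195.0], [537.0, -152.0, 195.0]]
150 [[522.0, -135.0, 197.0], [525.0, -154.0, 197.0]]
185 [[509.0, -137.0, 199.0], [512.0, -156.0, 199.0]]
220 [[495.0, -139.0, 200.0], [498.0, -158.0, 201.0]]
255 [[480.0, -141.0, 202.0], [484.0, -161.0, 203.0]]
290 [[466.0, -143.0, 205.0], [469.0, -163.0, 206.0]]
325 [[450.0, -145.0, 207.0], [454.0, -166.0, 208.0]]
360 [[435.0, -147.0, 210.0], [439.0, -168.0, 211.0]]
```

View pics/w5.png

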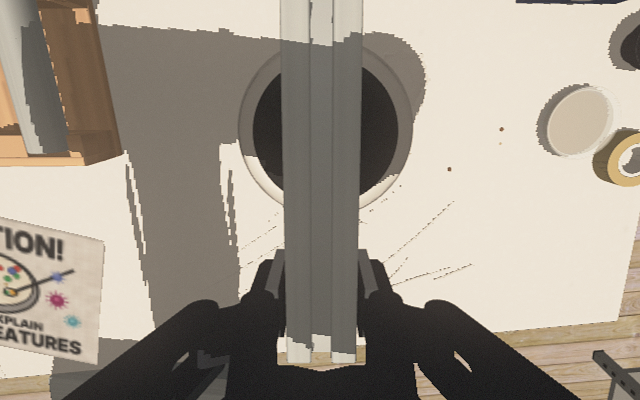

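The bar is over the scale, which shows as a black pan spanning u 253–398 and centred near v≈129. I'll work out both centres.

Run:
```python
from h import *
p=camera_params("wrist");K=np.array(p["intrinsics"]);A=rot(p["attitude"]);o=np.array(p["position"])
def hit(u,v,z):
    r=A@np.linalg.inv(K)@[u,v,1];return (o+r*(z-o[2])/r[2]).round(1)
P=np.load("w5.npz")["P"];im=cv2.imread("pics/w5.png")
m=(abs(P[...,2]-51)<5);m[:,275:370]=0;m[:,:225]=0;m[:,430:]=0;q=P[m][:,:2]
g=im.max(2);e=m&(g<45)
print(hit(253,125,51),hit(398,128,51))
def circ(q):
    h=cv2.convexHull(q.astype(np.float32))[:,0]
    M=np.c_[2*h,np.ones(len(h))];s=np.linalg.lstsq(M,(h**2).sum(1),rcond=None)[0];return s[:2],np.sqrt(s[2]+s[:2]@s[:2]),len(h)
print("rim+pan",circ(q),"black",circ(P[e][:,:2]))
T=np.load("t5.npz")["P"];s=T.reshape(-1,3)
q=s[(s[:,2]>175)&(s[:,2]<225)&(s[:,0]>400)&(s[:,0]<700)&(abs(s[:,1]+145)<80)]
for x in range(410,610,10):
    r=q[(q[:,0]>=x)&(q[:,0]<x+10)]
    if len(r):print(x,len(r),r.mean(0).round(),np.ptp(r[:,1]).round())
r=q[(q[:,0]>520)];print(r[:,0].max(),np.percentile(r[:,0],98))
# near end from wrist
for v in range(356,372,2):print(v,P[v,295].round(),P[v,350].round())
```

```text
[511.5 -88.1  51. ] [ 526.5 -205.7   51. ]
rim+pan (array([ 511.64389588, -147.78620314]), np.float64(70.45566519991263), 29) black (array([ 516.85283296, -142.04983057]), np.float64(52.75831769184887), 16)
530 45 [ 535. -136.  192.] 29.0
540 45 [ 545. -137.  192.] 30.0
550 40 [ 555. -134.  190.] 30.0
560 44 [ 565. -135.  189.] 30.0
570 46 [ 575. -132.  188.] 30.0
580 33 [ 584. -131.  186.] 30.0
590 3 [ 590. -141.  188.] 5.0
699.6797883150739 698.4988686980068
356 [ 436. -145.  209.] [ 441. -168.  211.]
358 [ 435. -145.  210.] [ 439. -168.  210.]
360 [ 435. -145.  210.] [ 439. -168.  211.]
362 [ 433. -145.  210.] [ 437. -168.  210.]
364 [-530. -188. -740.] [-500. -416. -743.]
366 [ 473. -143.  251.] [ 474. -158.  250.]
368 [ 472. -143.  251.] [ 473. -159.  250.]
370 [ 472. -144.  252.] [ 474. -158.  252.]
```

View pics/t5.png

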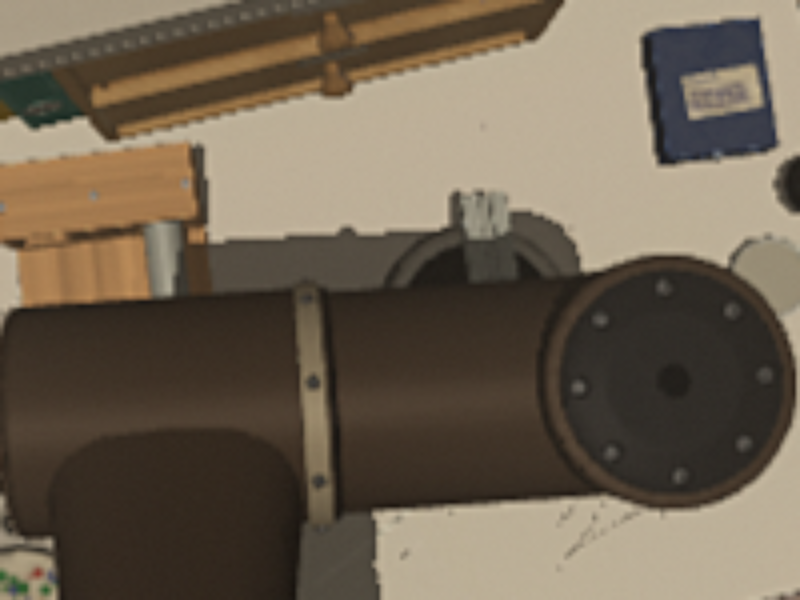

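Run:
```python
from h import *
a=np.load("top0.npz");im=a["im"];p=camera_params("top");K=np.array(p["intrinsics"]);A=rot(p["attitude"]);o=np.array(p["position"])
m=np.zeros(im.shape[:2],np.uint8);m[190:250,340:402]=(im[190:250,340:402].max(2)<75)*255
n,l,st,c=cv2.connectedComponentsWithStats(m);k=1+st[1:,4].argmax();print(st[k],c[k])
r=A@np.linalg.inv(K)@[*c[k],1];print(o+r*(51-o[2])/r[2])
```

```text
[ 350  201   39   39 1207] [369.30323115 220.07456504]
[ 510.16356778 -146.48051909   51.        ]
```

>>> move_arm:
  series:
    - [1, -1, -2, -20, 0]
    - [1, -1, -2, -45, 0]
    - [1, -1, -2, -70, 0]
    - [1, -1, -2, -90, 0]
    - [1, -1, -2, -98, 0]

```text
t: 7.7
position: [461.7, -152.5, 78.5]
orientation: [0.997, 0.074, -0.001, -0.0]
wrist_force: [-1.2, -0.3, -2.4]
opening: 29.6
grasp_force: 20.7
```

>>> move_arm:
  series:
    - [1, 0, 0, 0, 0]
    - [1, 0, 0, -3, 0]
    - [1, 0, 0, -6, 0]
    - [1, 0, 0, -8, 0]
    - [1, 0, 0, -10, 0]

```text
t: 8.2
position: [463.0, -153.3, 70.4]
orientation: [0.997, 0.073, 0.0, 0.0]
wrist_force: [-1.1, 0.1, -2.8]
opening: 29.6
grasp_force: 20.7
```

>>> move_arm:
  series:
    - [1, 0, 0, -2, 0]
    - [1, 0, 0, -4, 0]
    - [1, 0, 0, -6, 0]
    - [1, 0, 0, -8, 0]
    - [1, 0, 0, -8, 0]

```text
t: 8.7
position: [462.6, -153.4, 61.9]
orientation: [0.997, 0.073, -0.0, 0.0]
wrist_force: [-2.7, 0.1, 1.3]
opening: 29.9
grasp_force: 21.2
```

>>> move_arm:
  series:
    - [1, 0, 0, -2, 0]
    - [1, 0, 0, -4, 0]
    - [1, 0, 0, -6, 0]
    - [1, 0, 0, -7, 0]
    - [1, 0, 0, -7, 0]

```text
t: 9.2
position: [462.1, -153.4, 54.8]
orientation: [0.997, 0.073, -0.001, -0.0]
wrist_force: [-2.2, -0.3, 0.3]
opening: 29.9
grasp_force: 21.1
```

```bash
cat > tilt.py <<'E'
from h import *
s=sense();print(s["position"],s["wrist_force"],s["grasp_force"])
im,d,P=cloud("wrist");cv2.imwrite("pics/w6.png",im);np.savez("w6.npz",P=P)
q=np.vstack([P[10:355,u] for u in (295,300,305,340,345,350)]);q=q[(q[:,2]>60)&(q[:,2]<110)]
x=q[:,0];k=np.polyfit(x,q[:,2],1);print(len(q),x.min(),x.max(),"tilt",np.degrees(np.arctan(k[0])),"z",np.polyval(k,[430,462,510,590]))
for v in range(330,380,4):print(v,P[v,300].round(),end=" ")
E
python3 tilt.py
```

```text
[ 462.06215969 -153.40945012   54.75151547] [-2.15677139 -0.28820859  0.30641798] 21.096341013908386
2062 433.2494272064239 568.3167304320242 tilt -1.7415939178593314 z [83.95606118 82.98307196 81.52358813 79.09111507]
330 [ 446. -147.   84.] 334 [ 444. -147.   83.] 338 [ 441. -148.   83.] 342 [ 439. -148.   83.] 346 [ 439. -148.   85.] 350 [ 436. -148.   85.] 354 [ 433. -149.   84.] 358 [ 432. -149.   84.] 362 [ 344. -155.   -1.] 366 [ 340. -155.   -1.] 370 [ 471. -147.  129.] 374 [ 471. -147.  130.] 378 [ 472. -147.  132.]
```

>>> move_arm:
  series:
    - [1, 0, 0, -1, 0]
    - [1, 0, 0, -2, 0]
    - [1, 0, 0, -2.5, 0]
    - [1, 0, 0, -2.5, 0]

```text
t: 9.65
position: [462.0, -153.5, 52.4]
orientation: [0.997, 0.073, -0.001, 0.0]
wrist_force: [-4.1, -1.1, 4.8]
opening: 29.5
grasp_force: 21.7
```

```bash
python3 tilt.py
```

```text
[ 461.98605164 -153.47101832   52.43223536] [-4.08609345 -1.07019593  4.75467217] 21.670852303504944
2064 432.645344302777 567.6655285639782 tilt -0.2988785244291262 z [80.97491205 80.80798528 80.55759512 80.14027819]
330 [ 446. -147.   81.] 334 [ 444. -148.   81.] 338 [ 441. -148.   81.] 342 [ 439. -148.   81.] 346 [ 437. -148.   80.] 350 [ 435. -149.   81.] 354 [ 434. -149.   82.] 358 [ 431. -149.   81.] 362 [ 346. -155.   -1.] 366 [ 342. -155.   -1.] 370 [ 471. -147.  126.] 374 [ 470. -147.  127.] 378 [ 472. -147.  130.]
```

It's level and seated. Letting go.

>>> move_arm:
  series:
    - [1, 0, 0, 0.5, 0]
    - [0.15, 0, 0, 0.5, 0]
    - [0, 0, 0, 0.5, 0]
    - [-0.2, 0, 0, 1, 0]
    - [-0.3, 0, 0, 1, 0]

```text
t: 10.2
position: [463.1, -153.2, 53.7]
orientation: [0.997, 0.073, 0.0, 0.0]
wrist_force: [0.1, -0.0, 0.4]
opening: 55.5
grasp_force: 0.0
```

>>> move_arm:
  series:
    - [-0.3, 0, 0, 5, 0]
    - [-0.3, 0, 0, 20, 0]
    - [-0.3, 0, 0, 50, 0]
    - [-0.3, 0, 0, 90, 0]
    - [-0.3, 0, 0, 100, 0]

```text
t: 10.7
position: [465.0, -153.6, 158.0]
orientation: [0.997, 0.074, 0.003, 0.001]
wrist_force: [0.6, 0.7, -0.1]
opening: 55.6
grasp_force: 0.0
```

>>> move_arm:
  series:
    - [-0.3, -20, 0, 10, 0]
    - [-0.3, -40, 0, 20, 0]
    - [-0.3, -40, 0, 20, 0]

```text
t: 11.0
position: [421.4, -153.3, 175.0]
orientation: [0.997, 0.073, 0.001, -0.0]
wrist_force: [0.9, -0.4, -0.2]
opening: 55.5
grasp_force: 0.0
```

Run:
```python
from h import *
im,d,P=cloud("wrist");cv2.imwrite("pics/w7.png",im)
s=sense();print(s["position"],s["wrist_force"])
q=P.reshape(-1,3);q=q[(q[:,2]>74)&(q[:,2]<90)&(q[:,0]>400)&(q[:,0]<620)&(abs(q[:,1]+146)<60)]
print(cv2.minAreaRect(q[:,:2].astype(np.float32)));k=np.linalg.lstsq(np.c_[q[:,:2],np.ones(len(q))],q[:,2],rcond=None)[0];print(np.degrees(k[:2]),q[:,2].mean())
```

```text
[ 422.43210205 -153.30270629  174.52340714] [ 0.45995956 -0.18813463 -0.1097937 ]
((496.1136169433594, -148.48712158203125), (129.96795654296875, 30.099021911621094), 8.379603385925293)
[0.02730529 0.02196992] 80.19907337603817
```

View pics/w7.png

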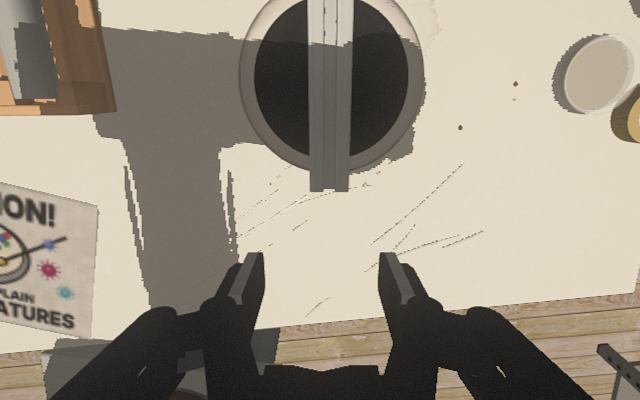

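The bar lies level (under 0.1°) with its centre at x≈511 mm, and the pan's is about 510. It spans u 309–349, in the middle of the pan at u 254–408. Handing in.

```bash
python3 -c "
from station import *
print(sign_off())"
```

```text
the job is handed in; nothing more can be done
None
```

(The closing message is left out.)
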